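# Unstack the delivered supplies onto their colour mats

## Task

Supplies have been left in two piles on the treatment trolley: take the piles apart from the top and stand each thing by itself in the middle of its own mat: the blue-and-white carton on the blue mat, the green-and-white box on the green one, the vial with the magenta cap on the red one, the tape roll lying flat on the yellow one and the dose cup upright on the black one. Let nothing topple on the way, and leave all five at rest, the same way up as they are now.

Things in the scene. Friction and masses are not known exactly. Their poses are not given: they have to be found in the camera images.
- carton: carton, white with a blue band round its upper edge, 61 (x) x 63 (y) x 42 (z) mm, about 0.12 kg; stands on the worktop with the tape roll on top of it. Origin: centre of its underside; z up
- tape: roll of white medical tape lying flat, 52 mm outer diameter, 13 mm high, with a hole through the middle, about 0.04 kg; lies on the carton with the dose cup on top. Origin: centre of its underside; z up. Grasp it across the outer diameter
- cup: small white dose cup, open at the top, 41 mm diameter at the rim, 32 mm at the foot, 32 mm high, about 0.02 kg; stands on the tape roll. Origin: centre of its underside; z up
- tag_box: white box with a green band round its upper edge, 41 (x) x 53 (y) x 60 (z) mm, about 0.12 kg; stands on the worktop with the vial on top. Origin: centre of its underside; z up
- vial: small injection vial with a magenta cap and magenta label band, 25 mm diameter, 43 mm high (glass body straight up to about 22 mm, then a narrower neck and the cap), about 0.03 kg; stands on the green-and-white box. Origin: centre of its underside; z up. Grasp it round the glass
- mat_blue: blue bench mat, 90 mm square with rounded corners, 4 mm thick, fixed to the worktop, with a thin white ring of 80 mm diameter round its middle. Origin: centre of its underside; z up; its top face is at z = +4 mm
- mat_green: green bench mat, 90 mm square with rounded corners, 4 mm thick, fixed to the worktop, with a thin white ring of 80 mm diameter round its middle. Origin: centre of its underside; z up; its top face is at z = +4 mm
- mat_red: red bench mat, 90 mm square with rounded corners, 4 mm thick, fixed to the worktop, with a thin white ring of 80 mm diameter round its middle. Origin: centre of its underside; z up; its top face is at z = +4 mm
- mat_yellow: yellow bench mat, 90 mm square with rounded corners, 4 mm thick, fixed to the worktop, with a thin white ring of 80 mm diameter round its middle. Origin: centre of its underside; z up; its top face is at z = +4 mm
- mat_black: black bench mat, 90 mm square with rounded corners, 4 mm thick, fixed to the worktop, with a thin white ring of 80 mm diameter round its middle. Origin: centre of its underside; z up; its top face is at z = +4 mm
There are look-alikes about, which are no part of the job. Of the things like the tape, leave any that is pink or purple; of the rest the larger one is meant.

How it is judged:
By the outcome, as a careful person would: the job done as asked, in the order asked, and still so for the second after the job is handed in, with the robot touching nothing.
It also fails if it takes over 131 s, if anything falls off the work surface, if the arm or the gripper's body presses on something with over 40 N, if the wrist force passes 120 N, or if a joint passes its speed limit or range.

## Robot

A 7-joint arm with a two-finger parallel gripper is mounted at the origin on a cart in front of the work surface, level with it; the furniture and walls round the work are solid. World frame = base frame: x ahead of the robot, y to its left, z up, the work surface at z = 0. Lengths are in m, angles in degrees, forces in N, time in s.
With the tool pointing down it reaches from about 0.425 to 0.925 m from the base axis. Payload 6.8 kg.
Tool frame: the origin (TCP) lies on the centre line of the jaws, within the pads' length; the fingertips stand 14 mm ahead of it and the grasp point (between the pads) lies 5 mm behind it; z points along the fingers, y is the line along which they close (so a half turn about z gives the same grasp; the last joint's range is limited). The gripper opens to 88 mm and grips with 3 to 60 N. Pads are 20 mm wide; open, the fingers measure 115 mm over their backs; the gripper's body (75 mm by 178 mm) begins 61 mm behind the grasp point.
Start: joints at [-70.594, 27.33, 1.283, 89.118, -0.659, 63.558, -4.761], TCP at [0.292, 0.609, 0.237] pointing down, gripper open.
Joint ranges: [-169.35, 169.35], [-19.33, 120.38], [-80.79, 83.38], [13.8, 139.57], [-78.32, 258.32], [9.67, 109.79], [-169.56, 169.56]. Speed limits (degrees/s): [136.94, 136.94, 180, 180, 180, 180, 180].

## Interface

Orientations are given as a 3x3 rotation matrix whose columns are the frame's x, y, z axes.
In Python, from workcell import manip, capture, get_calibration gives the robot as it stands.
- The arm moves only by the tool apply_moves, never from a script. Its argument "rows" is a list that holds one entry, the list of rows, each a list of 7 numbers: the turn, a rotation vector about the tool's x, y, z in units of 6 degrees (1.0 is 6 degrees), then the shift along the tool's x, y, z in units of 50 mm (1.0 is 50 mm), then the closure, from -1 (fully open) to 1 (shut). A call has 1 to 5 rows; each row is the pose to reach, as a shift and turn from the pose commanded when the call began, along the tool's axes at that moment; what a row does not reach only later rows make up. A row lasts 1/10 s, in which the tool goes at most 50 mm and 8.59 degrees, less where a joint would pass 70% of its speed; a pose out of reach is approached as far as the arm can. A call with a gripper value outside its range is refused whole. The fingers move at their own pace and stop on an object; the grip force is fixed at half the most. Time passes only in rows, so rows that repeat a pose let the fingers close. It gives the time, the measured TCP pose, the force, the opening and the grip force at its end, in the units of the state.
- manip.get_obs(): the state, without advancing time (a new reading comes with each control period).
- capture(name): name is "side" or "top"; returns the picture (384x512x3 uint8, blue, green, red); there is no depth.
- get_calibration(name): a dict with "fx", "fy", "cx", "cy" (pixels), "rvec" (rotation vector, rad) and "tvec" (3), from world to camera coordinates, as OpenCV has them. Camera axes: x right, y down, z forward; pixel columns grow to the right and rows downward; lengths in m; the calibration is good to about 2 mm. A picture is of the moment at which its call begins. get_calibration takes no time and is no camera call.
- manip.close_job(): hands the job in; it is judged then, once.
The state is a dict: "clock": time; "q": joint angles; "joint_velocities": joint speeds; "joint_torque": joint torques, N m; "tool_pos": TCP position; "eef_rot": TCP orientation; "contact_force": force on the tool from outside, world axes, zero at the start; "wrist_torque": the same for the moment, N m; "grip_width": finger opening in m; "gripper_force": force on a finger pad.
Only numpy, scipy, OpenCV 4.12 (cv2) and the standard library are available. Lean on these libraries where they do the work, as an engineer would, in place of code of your own. Each camera call takes 0.05 s, during which the arm holds its last target. There are 200 camera calls.

## Working session

There is one attempt and no reset: what is moved stays moved. The work goes in short steps, Python scripts to look and compute and a tool call to move; the robot and the scene stay as the last step left them, time stands still between calls to the robot, and variables do not carry over. Pictures are saved under pics/ and viewed, at most 14 in all, crops included, and the job is handed in when it is done.

Besides the shell and the picture viewer there is one more tool, called after "Request:" as name([rows], argument=value, ...), one row to a line, values as JSON. apply_moves: Moves the arm, as the interface text tells. Its arguments: {"type":"object","properties":{"rows":{"type":"array"}},"required":["rows"]}

```bash
mkdir -p pics; cat > h.py <<'E'
import numpy as np, cv2
from workcell import manip, capture, get_calibration
def cal(n):
    c=get_calibration(n);R=cv2.Rodrigues(np.array(c["rvec"],float))[0];t=np.array(c["tvec"],float).ravel()
    return c,R,t
def ray(n,u,v):
    c,R,t=cal(n);d=R.T@np.array([(u-c["cx"])/c["fx"],(v-c["cy"])/c["fy"],1]);return -R.T@t,d
def onz(n,u,v,z):
    o,d=ray(n,u,v);return o+d*(z-o[2])/d[2]
def proj(n,p):
    c,R,t=cal(n);q=R@np.array(p,float)+t;return np.array([c["fx"]*q[0]/q[2]+c["cx"],c["fy"]*q[1]/q[2]+c["cy"]])
E
python3 - <<'E'
from h import *
for n in("top","side"):
    cv2.imwrite(f"pics/{n}0.png",capture(n)); c,R,t=cal(n); print(n,c["fx"],-R.T@t,R[2])
o=manip.get_obs();print(o["clock"],o["tool_pos"],o["eef_rot"],o["grip_width"])
E
```

```text
top 402.58701619882544 [0.31656129 0.00805785 1.05940766] [ 0.20924941 -0.00738337 -0.97783443]
side 474.6689433834975 [-0.10786404 -0.97717163  0.70662404] [ 0.47154181  0.74798386 -0.46708508]
0.1 [0.29145186 0.60827657 0.23582931] [[-9.01839999e-01  4.32069749e-01 -5.90555716e-04]
 [ 4.32070143e-01  9.01838845e-01 -1.44561194e-03]
 [-9.20191029e-05 -1.55887216e-03 -9.99998781e-01]] 0.08787307815141752
```

View pics/top0.png

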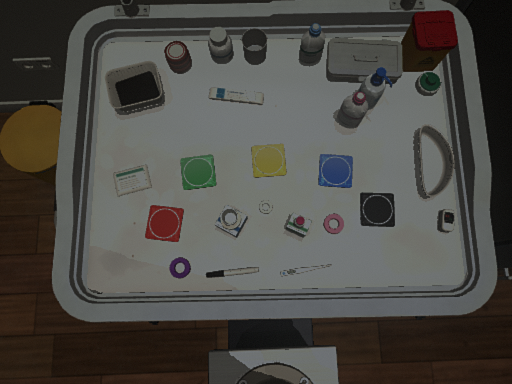

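View pics/side0.png

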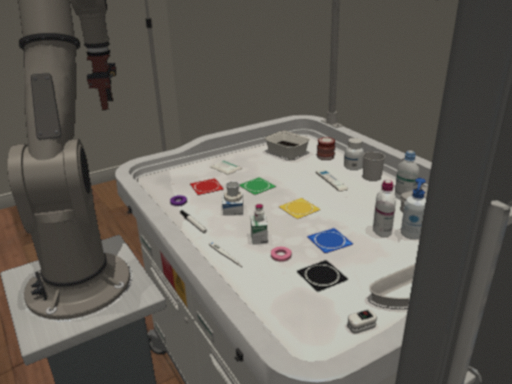

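The top view shows the carton, tape and cup pile near (231,219) and the box and vial pile near (297,224). The five mats are clear of other things. The side view has the piles at (233,200) and (259,225). Next I zoom in on the piles and measure the mats.

```bash
python3 - <<'E'
from h import *
a=cv2.imread("pics/top0.png");s=cv2.imread("pics/side0.png")
z=lambda im,u,v,w,k:cv2.resize(im[v-w:v+w,u-w:u+w],None,fx=k,fy=k,interpolation=cv2.INTER_CUBIC)
g=np.vstack([np.hstack([z(a,231,219,24,6),z(a,297,224,24,6)]),np.hstack([z(s,233,198,24,6),z(s,259,225,24,6)])])
cv2.imwrite("pics/crop0.png",np.clip(g*1.4,0,255).astype(np.uint8))
hsv=cv2.cvtColor(a,cv2.COLOR_BGR2HSV)
for n,(u,v) in dict(blue=(336,171),green=(199,173),red=(165,224),yellow=(269,160),black=(378,210)).items():
    r=a[v-25:v+25,u-25:u+25];h=hsv[v-25:v+25,u-25:u+25]
    m=(h[...,2]<90) if n=="black" else (h[...,1]>110)
    m=m.astype(np.uint8)
    k,l,st,ce=cv2.connectedComponentsWithStats(m)
    i=1+np.argmax(st[1:,4]);c=cv2.findContours((l==i).astype(np.uint8),0,1)[0][0]
    M=cv2.moments(c);cu=M["m10"]/M["m00"]+u-25;cv_=M["m01"]/M["m00"]+v-25
    P=np.array([onz("top",*(p[0]+[u-25,v-25]),.004)[:2] for p in c],np.float32)
    print(n,cu,cv_,onz("top",cu,cv_,.004).round(4),cv2.minAreaRect(P))
E
```

```text
blue 335.3087517433752 170.6853207810321 [ 0.6011 -0.1918  0.004 ] ((0.6018273234367371, -0.19152145087718964), (0.08783164620399475, 0.08866976946592331), 83.74713897705078)
green 199.2172839506173 177.4164609053498 [0.5968 0.1776 0.004 ] ((0.5959113836288452, 0.17764730751514435), (0.033691126853227615, 0.0679544061422348), 12.992484092712402)
red 163.98031923136526 223.09189524252287 [0.4759 0.2712 0.004 ] ((0.47642022371292114, 0.2711712718009949), (0.08948542922735214, 0.08949114382266998), 80.97293853759766)
yellow 268.3130081300813 160.14837398373984 [ 0.6381 -0.0112  0.004 ] ((0.6387439370155334, -0.010438188910484314), (0.07107555121183395, 0.06829079985618591), 87.74091339111328)
black 376.9829793643621 209.26299141436962 [ 0.4907 -0.2945  0.004 ] ((0.4909840226173401, -0.29476308822631836), (0.09069152921438217, 0.0920533761382103), 84.94673919677734)
```

View pics/crop0.png

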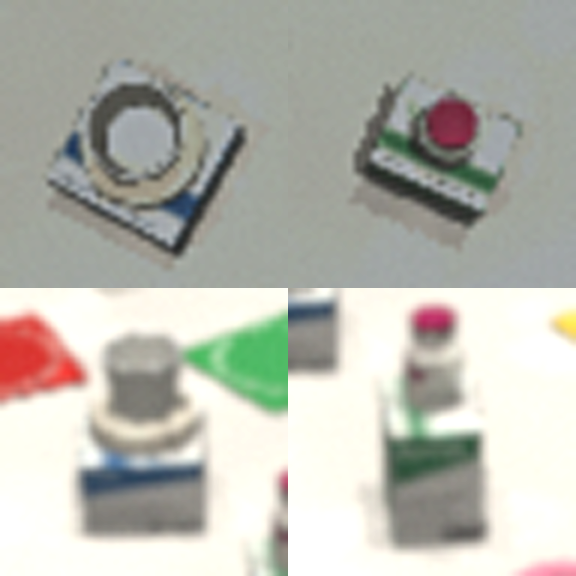

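```bash
python3 - <<'E'
from h import *
a=cv2.imread("pics/top0.png");hsv=cv2.cvtColor(a,cv2.COLOR_BGR2HSV)
for n,(u,v),lo,hi in (("green",(199,173),40,85),("yellow",(269,160),18,38),("blue",(335,171),95,125),("red",(165,224),0,8)):
    h=hsv[v-25:v+25,u-25:u+25];m=((h[...,0]>=lo)&(h[...,0]<=hi)&(h[...,1]>70)).astype(np.uint8)
    m=cv2.morphologyEx(m,cv2.MORPH_CLOSE,np.ones((5,5)));k,l,st,_=cv2.connectedComponentsWithStats(m);m=l==1+np.argmax(st[1:,4])
    P=np.array([onz("top",x+u-25,y+v-25,.004)[:2] for y,x in np.argwhere(m)],np.float32)
    print(n,cv2.minAreaRect(P),P.mean(0))
C=lambda x,y,ox,oy:((x+.5)/6-.5+ox,(y+.5)/6-.5+oy)
def rect(name,cs,ox,oy,z):
    P=np.array([onz("top",*C(x,y,ox,oy),z)[:2] for x,y in cs]);e=np.roll(P,-1,0)-P
    print(name,P.round(4).tolist(),"c",P.mean(0).round(4),"len",np.linalg.norm(e,axis=1).round(4),"ang",np.degrees(np.arctan2(e[:,1],e[:,0])).round(1))
rect("carton",[(108,60),(243,130),(178,243),(50,178)],207,195,.042)
rect("tag",[(117,75),(234,125),(195,212),(82,155)],273,200,.060)
def tri(name,pt,ps):
    o1,d1=ray("top",*pt);o2,d2=ray("side",*ps);A=np.c_[d1,-d2];s=np.linalg.lstsq(A,o2-o1,rcond=None)[0]
    p,q=o1+s[0]*d1,o2+s[1]*d2;print(name,((p+q)/2).round(4),"gap",np.linalg.norm(p-q).round(4))
pc=C(162,123,273,200);tri("cap",pc,C(146,318-288,235,201));print(onz("top",*pc,.103))
pu=C(135,130,207,195);tri("cup rim",pu,C(143,355-288,209,174));print(onz("top",*pu,.087))
pt=C(142,144,207,195);print("tape",onz("top",*pt,.055),"tape side",onz("side",*C(147,422-288,209,174),.055))
E
```

```text
green ((0.6130877733230591, 0.18134674429893494), (0.08894876390695572, 0.0887928158044815), 5.575181007385254) [0.6125692  0.18140395]
yellow ((0.6383481025695801, -0.011295955628156662), (0.09042113274335861, 0.09019408375024796), 2.6631946563720703) [ 0.6376948  -0.01136421]Traceback (most recent call last):
  File "<stdin>", line 6, in <module>
  File "h.py", line 9, in onz
    o,d=ray(n,u,v);return o+d*(z-o[2])/d[2]
        ~~~^^^^^^^
  File "h.py", line 7, in ray
    c,R,t=cal(n);d=R.T@np.array([(u-c["cx"])/c["fx"],(v-c["cy"])/c["fy"],1]);return -R.T@t,d
          ~~~^^^
  File "h.py", line 4, in cal
    c=get_calibration(n);R=cv2.Rodrigues(np.array(c["rvec"],float))[0];t=np.array(c["tvec"],float).ravel()
ValueError: time passes only in moves, steps and waits
```

```bash
sed -i 's/^def cal/import functools\n@functools.lru_cache(None)\ndef cal/' h.py; cat > m.py <<'E'
from h import *
C=lambda x,y,ox,oy:((x+.5)/6-.5+ox,(y+.5)/6-.5+oy)
def rect(name,cs,ox,oy,z):
    P=np.array([onz("top",*C(x,y,ox,oy),z)[:2] for x,y in cs]);e=np.roll(P,-1,0)-P
    print(name,P.round(4).tolist(),"c",P.mean(0).round(4),"len",np.linalg.norm(e,axis=1).round(4),"ang",np.degrees(np.arctan2(e[:,1],e[:,0])).round(1))
def tri(name,pt,ps):
    o1,d1=ray("top",*pt);o2,d2=ray("side",*ps);A=np.c_[d1,-d2];s=np.linalg.lstsq(A,o2-o1,rcond=None)[0]
    p,q=o1+s[0]*d1,o2+s[1]*d2;print(name,((p+q)/2).round(4),"gap",np.linalg.norm(p-q).round(4))
E
python3 - <<'E'
from m import *
rect("carton",[(108,60),(243,130),(178,243),(50,178)],207,195,.042)
rect("tag",[(117,75),(234,125),(195,212),(82,155)],273,200,.060)
pc=C(162,123,273,200);tri("cap",pc,C(146,318-288,235,201));print(onz("top",*pc,.103))
pu=C(135,130,207,195);tri("cup rim",pu,C(143,355-288,209,174));print(onz("top",*pu,.087))
pt=C(142,144,207,195);print("tape",onz("top",*pt,.055),"tape side",onz("side",*C(147,422-288,209,174),.055))
c,R,t=cal("top");print("camera fwd",R[2])
E
```

```text
carton [[0.512, 0.1066], [0.4794, 0.0497], [0.4324, 0.0785], [0.4621, 0.1321]] c [0.4715 0.0917] len [0.0656 0.0552 0.0613 0.0561] ang [-119.8  148.5   61.   -27. ]
tag [[0.4827, -0.0644], [0.4597, -0.1121], [0.424, -0.0937], [0.4496, -0.0481]] c [ 0.454  -0.0796] len [0.0529 0.0401 0.0523 0.0369] ang [-115.8  152.7   60.7  -26.3]
cap [ 0.4563 -0.0787  0.1011] gap 0.0012
[ 0.45543831 -0.07824163  0.103     ]
cup rim [0.475  0.0918 0.0841] gap 0.0013
[0.47395199 0.09180311 0.087     ]
tape [0.47307291 0.09174174 0.055     ] tape side [0.46925998 0.07931424 0.055     ]
camera fwd [ 0.20924941 -0.00738337 -0.97783443]
```

```bash
cat > go.py <<'E'
from h import *
import sys
o=manip.get_obs();p=np.array(o["tool_pos"]);R=np.array(o["eef_rot"])
print("t",round(o["clock"],2),"pos",p.round(4),"yaw_y",np.degrees(np.arctan2(R[1,1],R[0,1])).round(2),"tilt",R[:2,2].round(4),"grip",round(o["grip_width"],4))
q=p
for a in sys.argv[1:]:
    t=np.array([float(x) for x in a.split(",")]);print(a,"units",(R.T@(t-q)/.05).round(3));q=t
E
python3 go.py .474,.092,.2 .474,.092,.074 .474,.092,.2 .491,-.2945,.2
```

```text
t 0.1 pos [0.2915 0.6083 0.2358] yaw_y 64.4 tilt [-0.0006 -0.0014] grip 0.0879
.474,.092,.2 units [-7.754 -7.733  0.729]
.474,.092,.074 units [0.    0.004 2.52 ]
.474,.092,.2 units [-0.    -0.004 -2.52 ]
.491,-.2945,.2 units [-3.647 -6.824  0.011]
```

Request:
apply_moves([
  [[0,0,0.1,-0.6,-0.6,0,-1],[0,0,0.2,-1.2,-1.2,0.1,-1],[0,0,0.3,-1.8,-1.8,0.2,-1],[0,0,0.4,-2.4,-2.4,0.3,-1],[0,0,0.5,-3.0,-3.0,0.4,-1]],
])

```text
clock: 0.6
tool_pos: [0.3623, 0.4067, 0.2162]
eef_rot: [[-0.878, 0.479, -0.0], [0.479, 0.878, -0.0], [0.0, -0.001, -1.0]]
contact_force: [0.4, -0.5, -0.1]
grip_width: 0.0878
gripper_force: 0.0
```

Request:
apply_moves([
  [[0,0,0,-0.6,-0.6,0,-1],[0,0,0,-1.2,-1.2,0.1,-1],[0,0,0,-1.8,-1.8,0.1,-1],[0,0,0,-2.4,-2.4,0.2,-1],[0,0,0,-3.0,-3.0,0.3,-1]],
])

```text
clock: 1.1
tool_pos: [0.4221, 0.2034, 0.2015]
eef_rot: [[-0.878, 0.479, 0.0], [0.479, 0.878, 0.0], [0.0, 0.0, -1.0]]
contact_force: [-0.1, 0.4, -0.6]
grip_width: 0.0879
gripper_force: 0.0
```

```bash
python3 go.py .474,.092,.2 .474,.092,.074
```

```text
t 1.1 pos [0.4221 0.2034 0.2015] yaw_y 61.4 tilt [0.0001 0.0002] grip 0.0879
.474,.092,.2 units [-1.978 -1.46   0.03 ]
.474,.092,.074 units [-0.00e+00 -1.00e-03  2.52e+00]
```

Request:
apply_moves([
  [[0,0,0,-0.5,-0.4,0,-1],[0,0,0,-1.0,-0.7,0,-1],[0,0,0,-1.5,-1.1,0,-1],[0,0,0,-1.98,-1.46,0,-1],[0,0,0,-1.98,-1.46,0,-1]],
])

```text
clock: 1.6
tool_pos: [0.4751, 0.0895, 0.2016]
eef_rot: [[-0.875, 0.484, 0.0], [0.484, 0.875, -0.002], [-0.001, -0.001, -1.0]]
contact_force: [0.4, -0.9, 0.6]
grip_width: 0.0877
gripper_force: 0.0
```

```bash
python3 go.py .474,.092,.074; python3 - <<'E'
from h import *
s=capture("side");cv2.imwrite("pics/side1.png",cv2.resize(s[120:260,150:340],None,fx=4,fy=4))
E
```

```text
t 1.6 pos [0.4751 0.0895 0.2016] yaw_y 61.03 tilt [ 0.0004 -0.0015] grip 0.0877
.474,.092,.074 units [0.045 0.036 2.552]
```

View pics/side1.png

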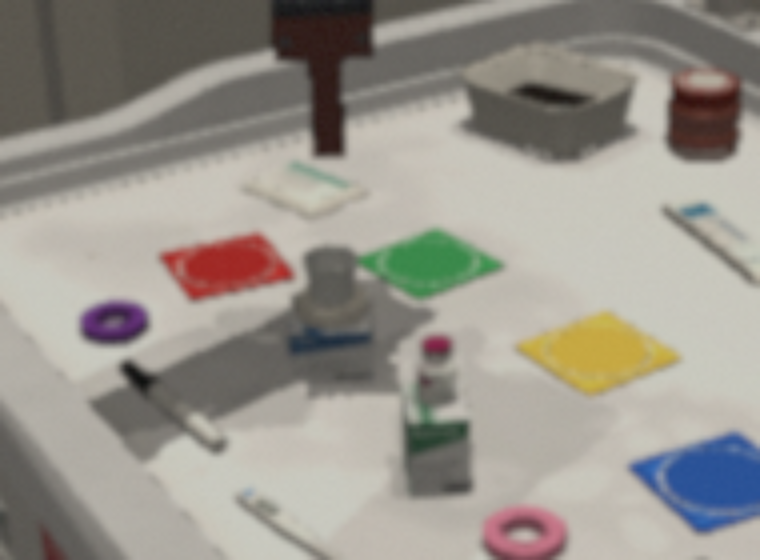

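The gripper at (327,150) stands over the cup at (330,270), so it is lined up. I descend.

Request:
apply_moves([
  [[0,0,0,0.03,0.02,0.5,-1],[0,0,0,0.03,0.02,1.0,-1],[0,0,0,0.03,0.02,1.4,-1],[0,0,0,0.03,0.02,1.6,-1],[0,0,0,0.03,0.02,1.6,-1]],
])

```text
clock: 2.15
tool_pos: [0.472, 0.0959, 0.1205]
eef_rot: [[-0.879, 0.478, -0.003], [0.478, 0.879, -0.001], [0.002, -0.002, -1.0]]
contact_force: [-0.8, 0.2, 0.2]
grip_width: 0.0878
gripper_force: 0.0
```

```bash
python3 go.py .474,.092,.074
```

```text
t 2.15 pos [0.472  0.0959 0.1205] yaw_y 61.48 tilt [-0.0028 -0.0007] grip 0.0878
.474,.092,.074 units [-0.075 -0.047  0.93 ]
```

Request:
apply_moves([
  [[0,0,0,-0.04,-0.02,0.2,-1],[0,0,0,-0.04,-0.02,0.4,-1],[0,0,0,-0.04,-0.02,0.4,-1],[0,0,0,-0.04,-0.02,0.4,-1]],
])

```text
clock: 2.55
tool_pos: [0.4744, 0.0934, 0.1016]
eef_rot: [[-0.878, 0.479, -0.0], [0.479, 0.878, -0.0], [0.0, -0.0, -1.0]]
contact_force: [0.5, 0.1, 0.1]
grip_width: 0.088
gripper_force: 0.0
```

```bash
python3 go.py .474,.092,.074;python3 go.py .474,.092,.074
```

```text
t 2.55 pos [0.4744 0.0934 0.1016] yaw_y 61.39 tilt [-0.0003 -0.    ] grip 0.088
.474,.092,.074 units [-0.007 -0.028  0.552]
t 2.55 pos [0.4744 0.0934 0.1016] yaw_y 61.39 tilt [-0.0003 -0.    ] grip 0.088
.474,.092,.074 units [-0.007 -0.028  0.552]
```

Request:
apply_moves([
  [[0,0,0,0,-0.03,0.2,-1],[0,0,0,0,-0.03,0.4,-1],[0,0,0,0,-0.03,0.55,-1],[0,0,0,0,-0.03,0.55,-1],[0,0,0,0,-0.03,0.55,-1]],
])

```text
clock: 3.05
tool_pos: [0.4735, 0.092, 0.0738]
eef_rot: [[-0.878, 0.479, -0.001], [0.479, 0.878, -0.0], [0.001, -0.001, -1.0]]
contact_force: [-0.2, 0.6, 0.4]
grip_width: 0.088
gripper_force: 0.0
```

Request:
apply_moves([
  [[0,0,0,0,0,0,-0.5],[0,0,0,0,0,0,-0.2],[0,0,0,0,0,0,0.0],[0,0,0,0,0,0,0.1],[0,0,0,0,0,0,0.2]],
])

```text
clock: 3.55
tool_pos: [0.4737, 0.0922, 0.0743]
eef_rot: [[-0.878, 0.479, 0.0], [0.479, 0.878, 0.0], [-0.0, 0.0, -1.0]]
contact_force: [-1.0, -0.1, -0.2]
grip_width: 0.0517
gripper_force: 0.0
```

Request:
apply_moves([
  [[0,0,0,0,0,0,0.3],[0,0,0,0,0,0,0.6],[0,0,0,0,0,0,1],[0,0,0,0,0,0,1],[0,0,0,0,0,0,1]],
])

```text
clock: 4.05
tool_pos: [0.4737, 0.0921, 0.0742]
eef_rot: [[-0.878, 0.479, 0.0], [0.479, 0.878, 0.0], [-0.0, 0.0, -1.0]]
contact_force: [-0.6, 0.2, 0.9]
grip_width: 0.0385
gripper_force: 30.0
```

Request:
apply_moves([
  [[0,0,0,0,0,-0.15,1],[0,0,0,0,0,-0.4,1],[0,0,0,0,0,-0.8,1],[0,0,0,0,0,-1.3,1],[0,0,0,0,0,-1.8,1]],
])

```text
clock: 4.55
tool_pos: [0.4736, 0.092, 0.166]
eef_rot: [[-0.878, 0.479, 0.0], [0.479, 0.878, 0.0], [-0.0, 0.0, -1.0]]
contact_force: [-0.2, -0.2, -0.6]
grip_width: 0.0386
gripper_force: 30.0
```

```bash
python3 go.py .491,-.2945,.16 .491,-.2945,.026; python3 - <<'E'
from h import *
s=capture("side");cv2.imwrite("pics/side2.png",cv2.resize(s[120:260,150:340],None,fx=3,fy=3))
E
```

```text
t 4.55 pos [0.4736 0.092  0.166 ] yaw_y 61.39 tilt [0.0004 0.0001] grip 0.0386
.491,-.2945,.16 units [-4.006 -6.62   0.119]
.491,-.2945,.026 units [ 1.00e-03 -1.00e-03  2.68e+00]
```

View pics/side2.png

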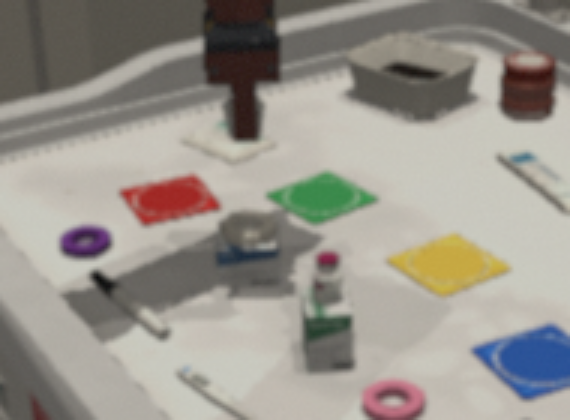

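The cup is in the gripper at (245,115) and the tape roll stays on the carton at (248,232).

Request:
apply_moves([
  [[0,0,0,-0.2,-0.4,0,1],[0,0,0,-0.6,-1.0,0,1],[0,0,0,-1.1,-1.8,0,1],[0,0,0,-1.6,-2.6,0,1],[0,0,0,-2.1,-3.4,0,1]],
])

```text
clock: 5.1
tool_pos: [0.4846, -0.1091, 0.1652]
eef_rot: [[-0.878, 0.478, 0.001], [0.478, 0.878, 0.0], [-0.001, 0.001, -1.0]]
contact_force: [0.8, -0.3, -0.3]
grip_width: 0.0391
gripper_force: 30.0
```

Request:
apply_moves([
  [[0,0,0,-0.5,-0.8,0.2,1],[0,0,0,-1.0,-1.6,0.5,1],[0,0,0,-1.5,-2.4,0.9,1],[0,0,0,-1.8,-3.0,1.3,1],[0,0,0,-1.9,-3.22,1.5,1]],
])

```text
clock: 5.6
tool_pos: [0.4894, -0.2984, 0.0886]
eef_rot: [[-0.876, 0.483, -0.001], [0.483, 0.876, -0.002], [-0.0, -0.002, -1.0]]
contact_force: [-0.5, -1.2, 0.8]
grip_width: 0.0388
gripper_force: 30.0
```

Request:
apply_moves([
  [[0,0,0,0,0,0.1,1],[0,0,0,0,0,0.2,1],[0,0,0,0,0,0.3,1],[0,0,0,0,0,0.3,1],[0,0,0,0,0,0.3,1]],
])

```text
clock: 6.1
tool_pos: [0.4914, -0.2931, 0.0745]
eef_rot: [[-0.879, 0.477, 0.001], [0.477, 0.879, 0.0], [-0.0, 0.001, -1.0]]
contact_force: [1.4, 0.1, -0.1]
grip_width: 0.0389
gripper_force: 30.0
```

```bash
python3 go.py .491,-.2945,.024; python3 - <<'E'
from h import *
z=lambda im,u,v,w,k:cv2.resize(im[v-w:v+w,u-w:u+w],None,fx=k,fy=k)
cv2.imwrite("pics/cup3.png",np.hstack([z(capture("side"),325,265,40,5),z(capture("top"),378,210,40,5)]))
E
```

```text
t 6.1 pos [ 0.4914 -0.2931  0.0745] yaw_y 61.5 tilt [0.0005 0.0003] grip 0.0389
.491,-.2945,.024 units [-0.006 -0.03   1.01 ]
```

View pics/cup3.png

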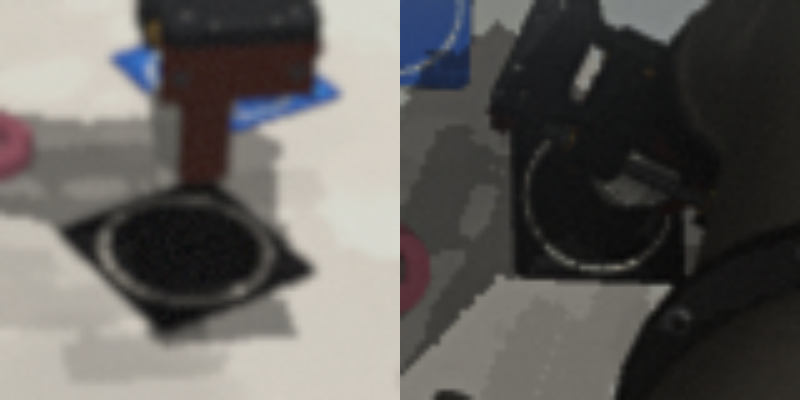

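The black mat is clear below the fingers and the cup is still held, seen in the top crop at (630,185). I lower it.

Request:
apply_moves([
  [[0,0,0,0,-0.03,0.3,1],[0,0,0,0,-0.03,0.6,1],[0,0,0,0,-0.03,0.9,1],[0,0,0,0,-0.03,0.97,1],[0,0,0,0,-0.03,0.98,1]],
])

```text
clock: 6.7
tool_pos: [0.4894, -0.2953, 0.024]
eef_rot: [[-0.878, 0.479, -0.002], [0.479, 0.878, 0.001], [0.002, -0.0, -1.0]]
contact_force: [0.3, -1.0, 0.9]
grip_width: 0.0385
gripper_force: 30.0
```

Request:
apply_moves([
  [[0,0,0,0,0,0.01,1],[0,0,0,0,0,0.02,1],[0,0,0,0,0,0.03,1],[0,0,0,0,0,0.03,1]],
])

```text
clock: 7.1
tool_pos: [0.4901, -0.2956, 0.0238]
eef_rot: [[-0.878, 0.479, 0.0], [0.479, 0.878, -0.0], [-0.0, 0.0, -1.0]]
contact_force: [-0.9, 0.1, 1.7]
grip_width: 0.0393
gripper_force: 30.0
```

Request:
apply_moves([
  [[0,0,0,0,0,0,0.1],[0,0,0,0,0,0,0.05],[0,0,0,0,0,0,0.0],[0,0,0,0,0,0,-0.2],[0,0,0,0,0,0,-0.4]],
])

```text
clock: 7.6
tool_pos: [0.4902, -0.2955, 0.0236]
eef_rot: [[-0.878, 0.479, 0.0], [0.479, 0.878, 0.0], [-0.0, 0.0, -1.0]]
contact_force: [-0.1, -0.0, 0.3]
grip_width: 0.0565
gripper_force: 0.0
```

Request:
apply_moves([
  [[0,0,0,0,0,0,-0.7],[0,0,0,0,0,-0.1,-0.9],[0,0,0,0,0,-0.4,-1],[0,0,0,0,0,-1.0,-1],[0,0,0,0,0,-1.8,-1]],
])

```text
clock: 8.1
tool_pos: [0.4892, -0.2951, 0.1144]
eef_rot: [[-0.878, 0.479, -0.002], [0.479, 0.878, 0.001], [0.003, -0.0, -1.0]]
contact_force: [0.1, -0.6, 0.9]
grip_width: 0.0876
gripper_force: 0.0
```

Request:
apply_moves([
  [[0,0,0,0.2,0.4,-0.4,-1],[0,0,0,0.7,1.1,-0.5,-1],[0,0,0,1.2,1.9,-0.5,-1],[0,0,0,1.7,2.7,-0.5,-1],[0,0,0,2.2,3.5,-0.5,-1]],
])

```text
clock: 8.6
tool_pos: [0.4773, -0.0877, 0.14]
eef_rot: [[-0.878, 0.479, 0.002], [0.479, 0.878, 0.0], [-0.002, 0.001, -1.0]]
contact_force: [1.8, 0.2, 0.1]
grip_width: 0.0879
gripper_force: 0.0
```

```bash
python3 go.py .473,.092,.14; python3 - <<'E'
from h import *
z=lambda im,u,v,w,k:cv2.resize(im[v-w:v+w,u-w:u+w],None,fx=k,fy=k,interpolation=cv2.INTER_CUBIC)
a=capture("top");s=capture("side");cv2.imwrite("pics/t4.png",a);cv2.imwrite("pics/s4.png",s)
g=np.vstack([np.hstack([z(a,231,219,24,6),z(a,378,210,24,6)]),np.hstack([z(s,233,198,24,6),z(s,323,270,24,6)])])
cv2.imwrite("pics/crop4.png",np.clip(g*1.4,0,255).astype(np.uint8))
E
```

```text
t 8.6 pos [ 0.4773 -0.0877  0.14  ] yaw_y 61.36 tilt [0.0019 0.0003] grip 0.0879
.473,.092,.14 units [1.798e+00 3.113e+00 1.000e-03]
```

View pics/crop4.png

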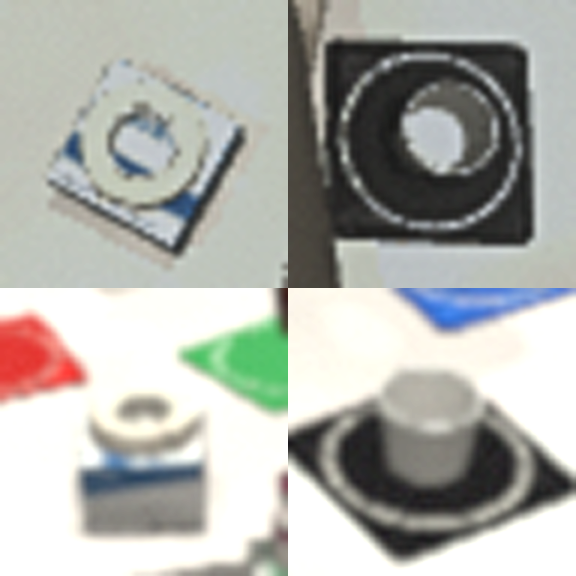

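The cup stands upright in the middle of the black mat: foot at about (432,140), ring centre (430,140). The tape's top face is at crop (143,142) and it rests untouched on the carton.

Request:
apply_moves([
  [[0,0,0,0.4,0.7,0,-1],[0,0,0,0.9,1.5,0,-1],[0,0,0,1.4,2.4,0,-1],[0,0,0,1.7,2.9,0,-1],[0,0,0,1.77,3.1,0,-1]],
])

```text
clock: 9.2
tool_pos: [0.474, 0.0924, 0.1396]
eef_rot: [[-0.88, 0.475, 0.001], [0.475, 0.88, 0.001], [-0.0, 0.002, -1.0]]
contact_force: [-0.8, -0.4, 0.2]
grip_width: 0.0874
gripper_force: 0.0
```

Request:
apply_moves([
  [[0,0,0,0,0,0.3,-1],[0,0,0,0,0,0.7,-1],[0,0,0,0,0,1.0,-1],[0,0,0,0,0,1.0,-1],[0,0,0,0,0,1.0,-1]],
])

```text
clock: 9.7
tool_pos: [0.4743, 0.088, 0.0893]
eef_rot: [[-0.877, 0.48, 0.0], [0.48, 0.877, -0.0], [-0.0, -0.0, -1.0]]
contact_force: [0.1, 0.3, 0.3]
grip_width: 0.0876
gripper_force: 0.0
```

```bash
python3 - <<'E'
from m import *
a=cv2.imread("pics/t4.png");z=.055
print("tape",onz("top",*C(143,142,207,195),.055),onz("side",*C(146,403-288,209,174),.055))
E
python3 go.py .474,.0915,.059
```

```text
tape [0.47390451 0.09130442 0.055     ] [0.47856438 0.09636075 0.055     ]
t 9.7 pos [0.4743 0.088  0.0893] yaw_y 61.3 tilt [ 0.0003 -0.0005] grip 0.0876
.474,.0915,.059 units [0.039 0.059 0.605]
```

Request:
apply_moves([
  [[0,0,0,0.03,0.06,0.2,-1],[0,0,0,0.03,0.06,0.4,-1],[0,0,0,0.03,0.06,0.55,-1],[0,0,0,0.03,0.06,0.6,-1],[0,0,0,0.03,0.06,0.6,-1]],
])

```text
clock: 10.2
tool_pos: [0.4736, 0.0924, 0.0581]
eef_rot: [[-0.878, 0.479, -0.001], [0.479, 0.878, -0.0], [0.001, -0.001, -1.0]]
contact_force: [-0.2, -0.4, 0.2]
grip_width: 0.0878
gripper_force: 0.0
```

Request:
apply_moves([
  [[0,0,0,0,0,0,-0.6],[0,0,0,0,0,0,-0.4],[0,0,0,0,0,0,-0.3],[0,0,0,0,0,0,-0.2],[0,0,0,0,0,0,-0.15]],
])

```text
clock: 10.7
tool_pos: [0.474, 0.0926, 0.0588]
eef_rot: [[-0.878, 0.479, 0.0], [0.479, 0.878, 0.0], [-0.0, 0.0, -1.0]]
contact_force: [-0.0, -0.2, 0.0]
grip_width: 0.0521
gripper_force: 0.2
```

Request:
apply_moves([
  [[0,0,0,0,0,0,-0.1],[0,0,0,0,0,0,0.3],[0,0,0,0,0,0,1],[0,0,0,0,0,0,1],[0,0,0,0,0,0,1]],
])

```text
clock: 11.2
tool_pos: [0.474, 0.0926, 0.0588]
eef_rot: [[-0.878, 0.479, 0.0], [0.479, 0.878, 0.0], [-0.0, 0.0, -1.0]]
contact_force: [-0.8, -0.1, 2.7]
grip_width: 0.0506
gripper_force: 30.0
```

```bash
python3 go.py
```

```text
t 11.2 pos [0.474  0.0926 0.0588] yaw_y 61.4 tilt [0.0001 0.0001] grip 0.0506
```

Request:
apply_moves([
  [[0,0,0,0,0,-0.1,1],[0,0,0,0,0,-0.3,1],[0,0,0,0,0,-0.6,1],[0,0,0,0,0,-1.0,1],[0,0,0,0,0,-1.3,1]],
])

```text
clock: 11.7
tool_pos: [0.4742, 0.0925, 0.1253]
eef_rot: [[-0.878, 0.479, 0.001], [0.479, 0.878, 0.0], [-0.001, 0.001, -1.0]]
contact_force: [0.3, -0.6, -0.9]
grip_width: 0.0506
gripper_force: 30.0
```

Request:
apply_moves([
  [[0,0,0,-0.3,0,-0.1,1],[0,0,0,-0.9,-0.1,-0.1,1],[0,0,0,-1.6,-0.1,-0.1,1],[0,0,0,-2.3,-0.2,-0.1,1],[0,0,0,-3.0,-0.2,-0.1,1]],
])

```text
clock: 12.2
tool_pos: [0.6023, 0.0097, 0.1285]
eef_rot: [[-0.878, 0.479, -0.0], [0.479, 0.878, -0.001], [-0.0, -0.001, -1.0]]
contact_force: [-0.1, 0.1, -1.3]
grip_width: 0.0504
gripper_force: 30.0
```

Request:
apply_moves([
  [[0,0,0,-0.5,0,0.2,1],[0,0,0,-0.8,0,0.5,1],[0,0,0,-0.87,-0.06,0.9,1],[0,0,0,-0.87,-0.06,1.0,1],[0,0,0,-0.87,-0.06,1.0,1]],
])

```text
clock: 12.7
tool_pos: [0.6369, -0.012, 0.0776]
eef_rot: [[-0.878, 0.479, -0.002], [0.479, 0.878, -0.0], [0.002, -0.001, -1.0]]
contact_force: [-0.7, 0.4, 0.1]
grip_width: 0.0508
gripper_force: 30.0
```

```bash
python3 go.py .638,-.0113,.0212; python3 - <<'E'
from h import *
z=lambda im,u,v,w,k:cv2.resize(im[v-w:v+w,u-w:u+w],None,fx=k,fy=k)
cv2.imwrite("pics/tape5.png",np.hstack([z(capture("side"),290,200,40,5),z(capture("top"),268,180,40,5)]))
E
```

```text
t 12.7 pos [ 0.6369 -0.012   0.0776] yaw_y 61.38 tilt [-0.0024 -0.0003] grip 0.0508
.638,-.0113,.0212 units [-0.015  0.024  1.127]
```

View pics/tape5.png

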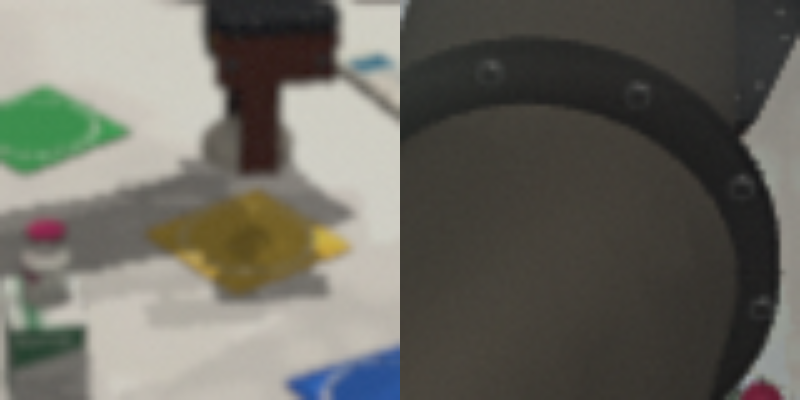

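The tape hangs over the yellow mat, spanning about (205–290, 115–175) behind the near finger. It may be tilted, so I zoom in.

```bash
python3 - <<'E'
from h import *
s=capture("side");cv2.imwrite("pics/s6.png",cv2.resize(s[213-10-25:213+15,285:320],None,fx=14,fy=14,interpolation=cv2.INTER_CUBIC))
E
```

```text
(no output)
```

View pics/s6.png

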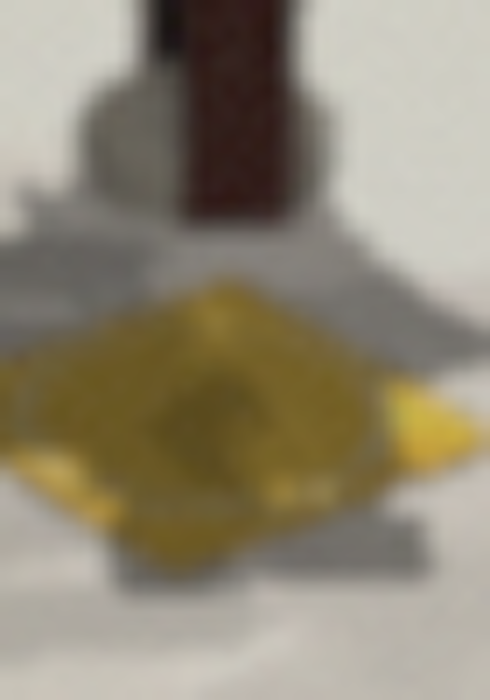

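The tape looks symmetric about the finger, level at y 75–215. I lower it gently.

Request:
apply_moves([
  [[0,0,0,-0.01,0.02,0.3,1],[0,0,0,-0.01,0.02,0.6,1],[0,0,0,-0.01,0.02,0.9,1],[0,0,0,-0.01,0.02,1.0,1],[0,0,0,-0.01,0.02,1.05,1]],
])

```text
clock: 13.35
tool_pos: [0.6377, -0.0109, 0.0247]
eef_rot: [[-0.878, 0.479, -0.002], [0.479, 0.878, -0.0], [0.002, -0.001, -1.0]]
contact_force: [0.7, -0.9, -0.0]
grip_width: 0.0504
gripper_force: 30.0
```

Request:
apply_moves([
  [[0,0,0,0,0,0.02,1],[0,0,0,0,0,0.04,1],[0,0,0,0,0,0.06,1],[0,0,0,0,0,0.06,1]],
])

```text
clock: 13.75
tool_pos: [0.6387, -0.0108, 0.0235]
eef_rot: [[-0.878, 0.479, 0.001], [0.479, 0.878, 0.0], [-0.0, 0.0, -1.0]]
contact_force: [0.2, 0.2, 0.5]
grip_width: 0.0508
gripper_force: 30.0
```

Contact is expected at about 0.0208, so 2–3 mm remain.

Request:
apply_moves([
  [[0,0,0,0,0,0.02,1],[0,0,0,0,0,0.04,1],[0,0,0,0,0,0.05,1],[0,0,0,0,0,0.05,1]],
])

```text
clock: 14.15
tool_pos: [0.6385, -0.0108, 0.0208]
eef_rot: [[-0.878, 0.479, -0.0], [0.479, 0.878, 0.0], [0.0, 0.0, -1.0]]
contact_force: [-1.0, 0.6, 1.5]
grip_width: 0.0507
gripper_force: 30.0
```

Request:
apply_moves([
  [[0,0,0,0,0,0,0.0],[0,0,0,0,0,0,-0.2],[0,0,0,0,0,0,-0.4],[0,0,0,0,0,0,-0.7],[0,0,0,0,0,-0.1,-1]],
])

```text
clock: 14.65
tool_pos: [0.638, -0.0108, 0.0251]
eef_rot: [[-0.878, 0.479, -0.001], [0.479, 0.878, -0.0], [0.001, -0.001, -1.0]]
contact_force: [-0.1, 0.7, -0.5]
grip_width: 0.073
gripper_force: 0.0
```

Request:
apply_moves([
  [[0,0,0,0,0,-0.3,-1],[0,0,0,0,0,-0.9,-1],[0,0,0,0,0,-1.7,-1],[0,0,0,0,0,-2.3,-1],[0,0,0,0,0,-2.7,-1]],
])

```text
clock: 15.15
tool_pos: [0.6398, -0.0111, 0.1648]
eef_rot: [[-0.878, 0.479, 0.004], [0.479, 0.878, 0.0], [-0.004, 0.002, -1.0]]
contact_force: [0.5, -0.3, -0.2]
grip_width: 0.0877
gripper_force: 0.0
```

Request:
apply_moves([
  [[0,0,0,0.3,-0.4,0,-1],[0,0,0,0.8,-0.9,0,-1],[0,0,0,1.4,-1.6,0,-1],[0,0,0,1.9,-2.2,0,-1],[0,0,0,2.3,-2.7,0,-1]],
])

```text
clock: 15.65
tool_pos: [0.4709, -0.0752, 0.1616]
eef_rot: [[-0.878, 0.48, 0.001], [0.48, 0.878, 0.001], [-0.0, 0.001, -1.0]]
contact_force: [1.0, -0.5, 0.4]
grip_width: 0.0875
gripper_force: 0.0
```

```bash
python3 go.py .456,-.0785,.15; python3 - <<'E'
from h import *
z=lambda im,u,v,w,k:cv2.resize(im[v-w:v+w,u-w:u+w],None,fx=k,fy=k,interpolation=cv2.INTER_CUBIC)
a=capture("top");s=capture("side");cv2.imwrite("pics/t7.png",a);cv2.imwrite("pics/s7.png",s)
g=np.vstack([np.hstack([z(a,231,219,24,6),z(a,269,165,24,6)]),np.hstack([z(s,259,225,24,6),z(s,299,205,24,6)])])
cv2.imwrite("pics/crop7.png",np.clip(g*1.4,0,255).astype(np.uint8))
E
```

```text
t 15.65 pos [ 0.4709 -0.0752  0.1616] yaw_y 61.35 tilt [0.0007 0.0005] grip 0.0875
.456,-.0785,.15 units [ 0.229 -0.2    0.232]
```

View pics/crop7.png

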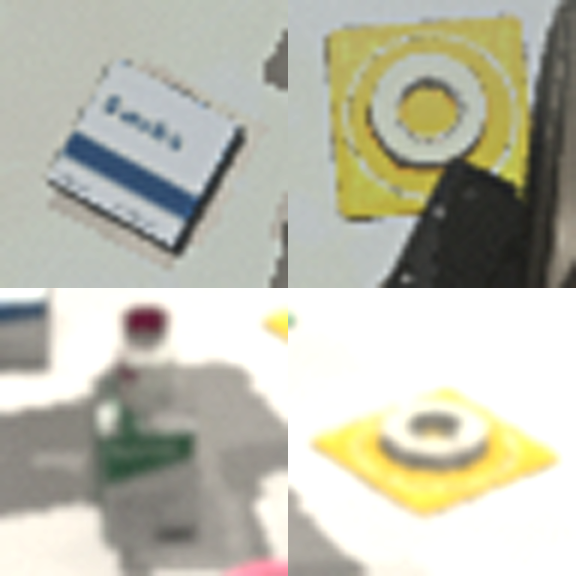

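The tape lies flat in the middle of the yellow mat at top crop (427,110), and the carton hasn't moved. Next is the vial.

Request:
apply_moves([
  [[0,0,0,0.2,-0.17,0,-1],[0,0,0,0.23,-0.2,0.2,-1],[0,0,0,0.23,-0.2,0.4,-1],[0,0,0,0.23,-0.2,0.5,-1],[0,0,0,0.23,-0.2,0.5,-1]],
])

```text
clock: 16.25
tool_pos: [0.4578, -0.0773, 0.1344]
eef_rot: [[-0.878, 0.478, -0.002], [0.478, 0.878, -0.0], [0.002, -0.001, -1.0]]
contact_force: [-0.3, -0.5, -0.1]
grip_width: 0.0879
gripper_force: 0.0
```

```bash
python3 go.py .456,-.0785,.076
```

```text
t 16.25 pos [ 0.4578 -0.0773  0.1344] yaw_y 61.44 tilt [-0.0023 -0.0004] grip 0.0879
.456,-.0785,.076 units [ 0.018 -0.037  1.168]
```

Request:
apply_moves([
  [[0,0,0,0.01,-0.03,0.3,-1],[0,0,0,0.01,-0.03,0.7,-1],[0,0,0,0.01,-0.03,1.0,-1],[0,0,0,0.01,-0.03,1.12,-1],[0,0,0,0.01,-0.03,1.12,-1]],
])

```text
clock: 16.75
tool_pos: [0.4567, -0.0786, 0.079]
eef_rot: [[-0.878, 0.479, -0.002], [0.479, 0.878, -0.0], [0.001, -0.001, -1.0]]
contact_force: [0.3, 0.5, -0.1]
grip_width: 0.0878
gripper_force: 0.0
```

Request:
apply_moves([
  [[0,0,0,0,0,0,-0.4],[0,0,0,0,0,0,0.0],[0,0,0,0,0,0,0.15],[0,0,0,0,0,0,0.2],[0,0,0,0,0,0,0.25]],
])

```text
clock: 17.25
tool_pos: [0.457, -0.0786, 0.0799]
eef_rot: [[-0.878, 0.479, 0.001], [0.479, 0.878, 0.0], [-0.0, 0.0, -1.0]]
contact_force: [0.8, 0.1, 0.0]
grip_width: 0.0512
gripper_force: 0.0
```

```bash
python3 go.py .456,-.0785,.076
```

```text
t 17.25 pos [ 0.457  -0.0786  0.0799] yaw_y 61.4 tilt [0.0005 0.0001] grip 0.0512
.456,-.0785,.076 units [ 0.02  -0.008  0.078]
```

Request:
apply_moves([
  [[0,0,0,0.02,0,0.04,0.1],[0,0,0,0.02,0,0.07,0.15],[0,0,0,0.02,0,0.07,0.2],[0,0,0,0.02,0,0.07,0.27],[0,0,0,0.02,0,0.07,0.34]],
])

```text
clock: 17.75
tool_pos: [0.456, -0.0782, 0.0761]
eef_rot: [[-0.878, 0.479, -0.0], [0.479, 0.878, -0.0], [0.0, -0.0, -1.0]]
contact_force: [-0.6, 0.2, -0.5]
grip_width: 0.0293
gripper_force: 0.1
```

Request:
apply_moves([
  [[0,0,0,0,0,0,0.4],[0,0,0,0,0,0,0.45],[0,0,0,0,0,0,0.5],[0,0,0,0,0,0,1],[0,0,0,0,0,0,1]],
])

```text
clock: 18.25
tool_pos: [0.4561, -0.0782, 0.0762]
eef_rot: [[-0.878, 0.479, 0.0], [0.479, 0.878, 0.0], [-0.0, 0.0, -1.0]]
contact_force: [-0.1, -0.5, 0.8]
grip_width: 0.0238
gripper_force: 30.0
```

Request:
apply_moves([
  [[0,0,0,0,0,0,1],[0,0,0,0,0,0,1]],
])

```text
clock: 18.45
tool_pos: [0.456, -0.0782, 0.0762]
eef_rot: [[-0.878, 0.479, 0.0], [0.479, 0.878, 0.0], [-0.0, 0.0, -1.0]]
contact_force: [-0.0, -0.5, 0.7]
grip_width: 0.024
gripper_force: 30.0
```

Request:
apply_moves([
  [[0,0,0,0,0,-0.1,1],[0,0,0,0,0,-0.3,1],[0,0,0,0,0,-0.6,1],[0,0,0,0,0,-0.9,1],[0,0,0,0,0,-1.1,1]],
])

```text
clock: 18.95
tool_pos: [0.4565, -0.0782, 0.1327]
eef_rot: [[-0.878, 0.479, 0.002], [0.479, 0.878, 0.0], [-0.001, 0.001, -1.0]]
contact_force: [0.9, 0.0, -0.1]
grip_width: 0.0238
gripper_force: 30.0
```

Request:
apply_moves([
  [[0,0,0,0.2,0.4,0,1],[0,0,0,0.5,1.1,0,1],[0,0,0,0.9,1.9,0,1],[0,0,0,1.3,2.7,0,1],[0,0,0,1.7,3.5,0,1]],
])

```text
clock: 19.45
tool_pos: [0.4651, 0.1178, 0.1318]
eef_rot: [[-0.878, 0.479, 0.001], [0.479, 0.878, 0.0], [-0.0, 0.001, -1.0]]
contact_force: [-0.1, -0.5, -1.1]
grip_width: 0.0237
gripper_force: 30.0
```

Request:
apply_moves([
  [[0,0,0,0.4,0.8,0.1,1],[0,0,0,0.8,1.6,0.3,1],[0,0,0,1.1,2.3,0.6,1],[0,0,0,1.25,2.7,0.9,1],[0,0,0,1.29,2.82,1.1,1]],
])

```text
clock: 19.95
tool_pos: [0.4755, 0.274, 0.0756]
eef_rot: [[-0.88, 0.475, -0.0], [0.475, 0.88, 0.001], [0.001, 0.001, -1.0]]
contact_force: [0.1, -0.0, -1.0]
grip_width: 0.024
gripper_force: 30.0
```

Request:
apply_moves([
  [[0,0,0,0,0,0.1,1],[0,0,0,0,0,0.2,1],[0,0,0,0,0,0.3,1],[0,0,0,0,0,0.3,1],[0,0,0,0,0,0.3,1]],
])

```text
clock: 20.45
tool_pos: [0.4763, 0.27, 0.0615]
eef_rot: [[-0.877, 0.48, 0.0], [0.48, 0.877, 0.0], [-0.0, 0.0, -1.0]]
contact_force: [0.7, 0.4, -0.3]
grip_width: 0.0239
gripper_force: 30.0
```

```bash
python3 go.py .4762,.2712,.0206; python3 - <<'E'
from h import *
z=lambda im,u,v,w,k:cv2.resize(im[v-w:v+w,u-w:u+w],None,fx=k,fy=k)
cv2.imwrite("pics/vial8.png",np.hstack([z(capture("side"),205,180,40,5),z(capture("top"),165,224,40,5)]))
E
```

```text
t 20.45 pos [0.4763 0.27   0.0615] yaw_y 61.33 tilt [0.0002 0.    ] grip 0.0239
.4762,.2712,.0206 units [0.012 0.02  0.817]
```

View pics/vial8.png

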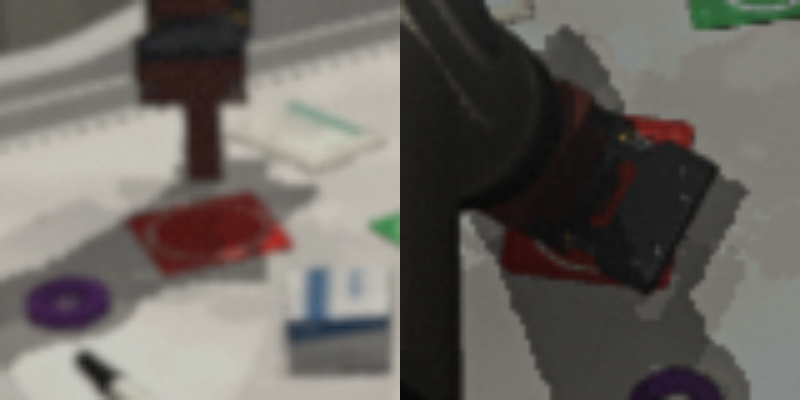

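The vial is hidden behind the fingers, over the red mat (205,180). I lower it until contact.

Request:
apply_moves([
  [[0,0,0,0.01,0.02,0.2,1],[0,0,0,0.01,0.02,0.45,1],[0,0,0,0.01,0.02,0.65,1],[0,0,0,0.01,0.02,0.75,1],[0,0,0,0.01,0.02,0.78,1]],
])

```text
clock: 21.05
tool_pos: [0.4755, 0.2715, 0.021]
eef_rot: [[-0.878, 0.479, -0.002], [0.479, 0.878, -0.001], [0.001, -0.002, -1.0]]
contact_force: [0.0, 0.4, -0.7]
grip_width: 0.0237
gripper_force: 30.0
```

Request:
apply_moves([
  [[0,0,0,0,0,0.01,1],[0,0,0,0,0,0.02,1],[0,0,0,0,0,0.03,1],[0,0,0,0,0,0.03,1]],
])

```text
clock: 21.45
tool_pos: [0.4762, 0.2721, 0.0209]
eef_rot: [[-0.878, 0.479, 0.0], [0.479, 0.878, 0.0], [-0.0, 0.0, -1.0]]
contact_force: [0.4, 0.5, -0.4]
grip_width: 0.0241
gripper_force: 30.0
```

Request:
apply_moves([
  [[0,0,0,0,0,0.01,1],[0,0,0,0,0,0.015,1],[0,0,0,0,0,0.02,1],[0,0,0,0,0,0.02,1]],
])

```text
clock: 21.85
tool_pos: [0.4762, 0.272, 0.0201]
eef_rot: [[-0.878, 0.479, 0.0], [0.479, 0.878, 0.0], [0.0, 0.0, -1.0]]
contact_force: [-1.7, -0.9, 5.0]
grip_width: 0.0242
gripper_force: 30.0
```

Request:
apply_moves([
  [[0,0,0,0,0,0,0.44],[0,0,0,0,0,0,0.4],[0,0,0,0,0,0,0.3],[0,0,0,0,0,0,0.1],[0,0,0,0,0,0,-0.2]],
])

```text
clock: 22.35
tool_pos: [0.476, 0.2719, 0.0196]
eef_rot: [[-0.878, 0.479, -0.0], [0.479, 0.878, -0.0], [0.0, -0.0, -1.0]]
contact_force: [0.7, 0.1, -1.2]
grip_width: 0.0431
gripper_force: 0.0
```

Request:
apply_moves([
  [[0,0,0,0,0,-0.1,-0.4],[0,0,0,0,0,-0.4,-0.7],[0,0,0,0,0,-1.0,-1],[0,0,0,0,0,-1.6,-1],[0,0,0,0,0,-2.1,-1]],
])

```text
clock: 22.85
tool_pos: [0.4765, 0.2721, 0.1274]
eef_rot: [[-0.878, 0.479, 0.001], [0.479, 0.878, 0.001], [-0.001, 0.002, -1.0]]
contact_force: [-0.4, 0.5, -0.0]
grip_width: 0.0832
gripper_force: 0.0
```

Request:
apply_moves([
  [[0,0,0,-0.3,-0.6,0,-1],[0,0,0,-0.7,-1.4,0,-1],[0,0,0,-1.1,-2.2,0,-1],[0,0,0,-1.5,-2.9,0,-1],[0,0,0,-1.65,-3.21,0,-1]],
])

```text
clock: 23.35
tool_pos: [0.4716, 0.0874, 0.1259]
eef_rot: [[-0.876, 0.483, 0.001], [0.483, 0.876, -0.0], [-0.001, 0.0, -1.0]]
contact_force: [0.2, 0.4, 0.1]
grip_width: 0.0884
gripper_force: 0.0
```

Request:
apply_moves([
  [[0,0,0,0,0,0.3,-1],[0,0,0,0,0,0.7,-1],[0,0,0,0,0,0.9,-1],[0,0,0,0,0,0.9,-1],[0,0,0,0,0,0.9,-1]],
])

```text
clock: 23.85
tool_pos: [0.4719, 0.0917, 0.0803]
eef_rot: [[-0.878, 0.478, 0.0], [0.478, 0.878, 0.0], [-0.0, 0.0, -1.0]]
contact_force: [0.2, -0.4, 0.3]
grip_width: 0.0879
gripper_force: 0.0
```

```bash
python3 go.py .4715,.0917,.022; python3 - <<'E'
from m import *
print(onz("top",*C(144,151,207,195),.042))
z=lambda im,u,v,w,k:cv2.resize(im[v-w:v+w,u-w:u+w],None,fx=k,fy=k,interpolation=cv2.INTER_CUBIC)
a=capture("top");s=capture("side");cv2.imwrite("pics/t9.png",a)
g=np.vstack([np.hstack([z(a,231,219,24,6),z(a,165,224,24,6)]),np.hstack([z(s,233,198,24,6),z(s,206,180,24,6)])])
cv2.imwrite("pics/crop9.png",np.clip(g*1.4,0,255).astype(np.uint8))
E
```

```text
t 23.85 pos [0.4719 0.0917 0.0803] yaw_y 61.41 tilt [0.0003 0.0002] grip 0.0879
.4715,.0917,.022 units [ 0.007 -0.005  1.165]
[0.47206086 0.09203778 0.042     ]
```

View pics/crop9.png

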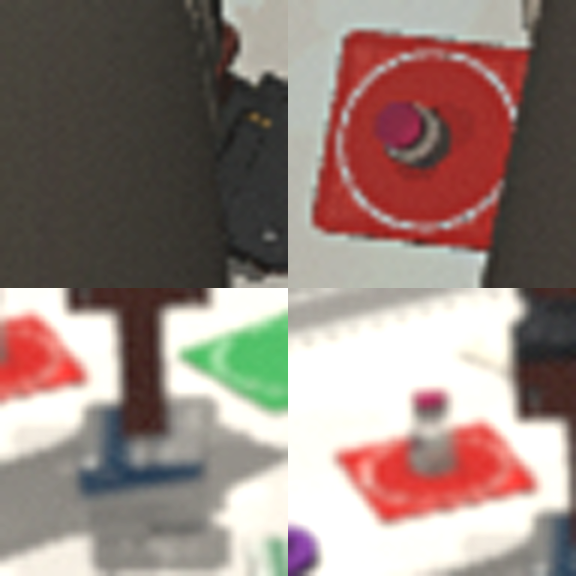

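The vial stands upright in the middle of the red mat, with its base at crop (428,142) and the ring centre at (430,140). The fingers are centred over the carton.

Request:
apply_moves([
  [[0,0,0,0,0,0.2,-1],[0,0,0,0,0,0.5,-1],[0,0,0,0,0,0.8,-1],[0,0,0,0,0,1.1,-1],[0,0,0,0,0,1.15,-1]],
])

```text
clock: 24.45
tool_pos: [0.4707, 0.0913, 0.0207]
eef_rot: [[-0.878, 0.479, -0.002], [0.479, 0.878, -0.001], [0.002, -0.002, -1.0]]
contact_force: [-0.6, -0.1, -0.3]
grip_width: 0.0876
gripper_force: 0.0
```

Request:
apply_moves([
  [[0,0,0,0,0,0,-0.8],[0,0,0,0,0,0,-0.65],[0,0,0,0,0,0,-0.55],[0,0,0,0,0,0,-0.5],[0,0,0,0,0,0,-0.45]],
])

```text
clock: 24.95
tool_pos: [0.4719, 0.0917, 0.0225]
eef_rot: [[-0.878, 0.479, 0.001], [0.479, 0.878, 0.0], [-0.0, 0.001, -1.0]]
contact_force: [0.9, -0.0, 0.1]
grip_width: 0.0641
gripper_force: 0.0
```

Request:
apply_moves([
  [[0,0,0,0,0,0,-0.4],[0,0,0,0,0,0,-0.3],[0,0,0,0,0,0,0.5],[0,0,0,0,0,0,1],[0,0,0,0,0,0,1]],
])

```text
clock: 25.45
tool_pos: [0.4719, 0.0917, 0.0225]
eef_rot: [[-0.878, 0.479, 0.0], [0.479, 0.878, 0.0], [-0.0, 0.001, -1.0]]
contact_force: [-0.3, 0.9, 6.5]
grip_width: 0.0636
gripper_force: 29.7
```

```bash
python3 go.py .6015,-.1917,.15
```

```text
t 25.45 pos [0.4719 0.0917 0.0225] yaw_y 61.4 tilt [0.0005 0.0003] grip 0.0636
.6015,-.1917,.15 units [-4.989 -3.734 -2.551]
```

Request:
apply_moves([
  [[0,0,0,0,0,-0.1,1],[0,0,0,0,0,-0.4,1],[0,0,0,0,0,-0.9,1],[0,0,0,0,0,-1.5,1],[0,0,0,0,0,-2.0,1]],
])

```text
clock: 25.95
tool_pos: [0.4714, 0.0913, 0.1234]
eef_rot: [[-0.878, 0.479, -0.0], [0.479, 0.878, -0.0], [0.0, -0.0, -1.0]]
contact_force: [0.3, 0.2, -0.6]
grip_width: 0.0633
gripper_force: 29.7
```

Request:
apply_moves([
  [[0,0,0,-0.3,-0.2,-0.1,1],[0,0,0,-0.8,-0.6,-0.1,1],[0,0,0,-1.4,-1.1,-0.1,1],[0,0,0,-2.0,-1.5,-0.1,1],[0,0,0,-2.6,-2.0,-0.1,1]],
])

```text
clock: 26.45
tool_pos: [0.5383, -0.0593, 0.1272]
eef_rot: [[-0.879, 0.478, -0.0], [0.478, 0.879, 0.0], [0.0, 0.0, -1.0]]
contact_force: [0.7, -0.4, -1.0]
grip_width: 0.0633
gripper_force: 29.7
```

Request:
apply_moves([
  [[0,0,0,-0.6,-0.4,0,1],[0,0,0,-1.2,-0.8,0,1],[0,0,0,-1.8,-1.2,0.3,1],[0,0,0,-2.2,-1.6,0.7,1],[0,0,0,-2.39,-1.73,1.1,1]],
])

```text
clock: 26.95
tool_pos: [0.6014, -0.1957, 0.0717]
eef_rot: [[-0.876, 0.482, 0.0], [0.482, 0.876, -0.002], [-0.001, -0.002, -1.0]]
contact_force: [-1.0, -0.0, -0.6]
grip_width: 0.0632
gripper_force: 29.7
```

Request:
apply_moves([
  [[0,0,0,0,0,0.2,1],[0,0,0,0,0,0.4,1],[0,0,0,0,0,0.5,1],[0,0,0,0,0,0.5,1],[0,0,0,0,0,0.5,1]],
])

```text
clock: 27.45
tool_pos: [0.6018, -0.1908, 0.0478]
eef_rot: [[-0.879, 0.478, 0.001], [0.478, 0.879, 0.0], [-0.001, 0.001, -1.0]]
contact_force: [-0.1, -1.0, -1.0]
grip_width: 0.0631
gripper_force: 29.7
```

```bash
python3 go.py .6015,-.1917,.0265
```

```text
t 27.45 pos [ 0.6018 -0.1908  0.0478] yaw_y 61.46 tilt [0.0008 0.0002] grip 0.0631
.6015,-.1917,.0265 units [-0.002 -0.019  0.426]
```

Request:
apply_moves([
  [[0,0,0,0,-0.01,0.15,1],[0,0,0,0,-0.01,0.28,1],[0,0,0,0,-0.01,0.36,1],[0,0,0,0,-0.01,0.4,1],[0,0,0,0,-0.01,0.4,1]],
])

```text
clock: 27.95
tool_pos: [0.6011, -0.1921, 0.0269]
eef_rot: [[-0.878, 0.479, -0.0], [0.479, 0.878, 0.0], [0.0, -0.0, -1.0]]
contact_force: [-0.6, 0.1, -0.6]
grip_width: 0.0632
gripper_force: 29.7
```

Request:
apply_moves([
  [[0,0,0,0,0,0.01,1],[0,0,0,0,0,0.02,1],[0,0,0,0,0,0.02,1],[0,0,0,0,0,0.02,1]],
])

```text
clock: 28.35
tool_pos: [0.6014, -0.1922, 0.0266]
eef_rot: [[-0.878, 0.479, 0.0], [0.479, 0.878, -0.0], [-0.0, 0.0, -1.0]]
contact_force: [-1.4, 0.8, 5.0]
grip_width: 0.0632
gripper_force: 29.7
```

Request:
apply_moves([
  [[0,0,0,0,0,0,-0.44],[0,0,0,0,0,0,-0.6],[0,0,0,0,0,0,-0.8],[0,0,0,0,0,0,-1],[0,0,0,0,0,0,-1]],
])

```text
clock: 28.85
tool_pos: [0.6012, -0.192, 0.0259]
eef_rot: [[-0.878, 0.479, -0.0], [0.479, 0.878, 0.0], [0.0, -0.0, -1.0]]
contact_force: [-0.4, 0.2, -0.4]
grip_width: 0.0872
gripper_force: 0.0
```

Request:
apply_moves([
  [[0,0,0,0,0,-0.2,-1],[0,0,0,0,0,-0.6,-1],[0,0,0,0,0,-1.2,-1],[0,0,0,0,0,-1.8,-1],[0,0,0,0,0,-2.2,-1]],
])

```text
clock: 29.35
tool_pos: [0.602, -0.1925, 0.1391]
eef_rot: [[-0.878, 0.479, 0.003], [0.479, 0.878, -0.001], [-0.003, 0.001, -1.0]]
contact_force: [0.5, -0.6, -0.5]
grip_width: 0.0878
gripper_force: 0.0
```

Request:
apply_moves([
  [[0,0,0,0.3,0,0,-1],[0,0,0,0.9,0.1,0,-1],[0,0,0,1.6,0.2,0,-1],[0,0,0,2.2,0.4,0,-1],[0,0,0,2.4,0.4,0,-1]],
])

```text
clock: 29.85
tool_pos: [0.5035, -0.1147, 0.1365]
eef_rot: [[-0.879, 0.477, -0.001], [0.477, 0.879, 0.002], [0.002, 0.001, -1.0]]
contact_force: [0.3, -0.6, 1.2]
grip_width: 0.0879
gripper_force: 0.0
```

```bash
python3 go.py .454,-.0796,.13; python3 - <<'E'
from h import *
z=lambda im,u,v,w,k:cv2.resize(im[v-w:v+w,u-w:u+w],None,fx=k,fy=k,interpolation=cv2.INTER_CUBIC)
a=capture("top");s=capture("side");cv2.imwrite("pics/t10.png",a);cv2.imwrite("pics/s10.png",s)
g=np.vstack([np.hstack([z(a,297,224,24,6),z(a,336,171,24,6)]),np.hstack([z(s,259,225,24,6),z(s,330,235,24,6)])])
cv2.imwrite("pics/crop10.png",np.clip(g*1.4,0,255).astype(np.uint8))
E
```

```text
t 29.85 pos [ 0.5035 -0.1147  0.1365] yaw_y 61.54 tilt [-0.001   0.0017] grip 0.0879
.454,-.0796,.13 units [1.205 0.145 0.132]
```

View pics/crop10.png

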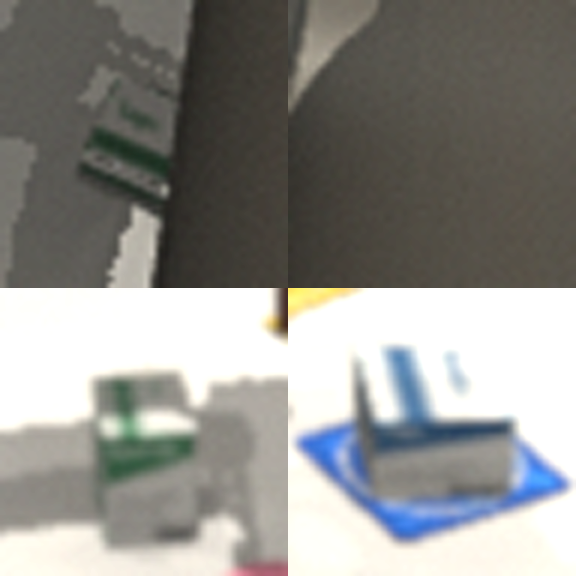

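The carton stands upright within the ring of the blue mat, at crop (440,440). The box is standing and unmoved at crop (145,455), so I take it last.

Request:
apply_moves([
  [[0,0,0,0.5,0.1,0,-1],[0,0,-0.1,0.9,0.1,0,-1],[0,0,-0.2,1.15,0.14,0.1,-1],[0,0,-0.2,1.2,0.14,0.2,-1],[0,0,-0.2,1.2,0.14,0.2,-1]],
])

```text
clock: 30.45
tool_pos: [0.4565, -0.0826, 0.1256]
eef_rot: [[-0.888, 0.461, -0.0], [0.461, 0.888, -0.0], [0.0, -0.0, -1.0]]
contact_force: [0.7, 0.3, -0.4]
grip_width: 0.088
gripper_force: 0.0
```

Request:
apply_moves([
  [[0,0,0,0,0,0.1,-1],[0,0,0,0,0,0.4,-1],[0,0,0,0,0,0.6,-1],[0,0,0,0,0,0.6,-1],[0,0,0,0,0,0.6,-1]],
])

```text
clock: 30.95
tool_pos: [0.4562, -0.0825, 0.096]
eef_rot: [[-0.888, 0.461, -0.001], [0.461, 0.888, -0.0], [0.0, -0.001, -1.0]]
contact_force: [-0.1, 0.7, 0.1]
grip_width: 0.088
gripper_force: 0.0
```

```bash
python3 go.py .4545,-.0794,.035
```

```text
t 30.95 pos [ 0.4562 -0.0825  0.096 ] yaw_y 62.57 tilt [-0.0006 -0.0003] grip 0.088
.4545,-.0794,.035 units [0.059 0.04  1.22 ]
```

Request:
apply_moves([
  [[0,0,0,0.06,0.04,0.2,-1],[0,0,0,0.06,0.04,0.5,-1],[0,0,0,0.06,0.04,0.9,-1],[0,0,0,0.06,0.04,1.2,-1],[0,0,0,0.06,0.04,1.2,-1]],
])

```text
clock: 31.45
tool_pos: [0.4531, -0.0787, 0.0346]
eef_rot: [[-0.888, 0.46, -0.003], [0.46, 0.888, 0.0], [0.003, -0.001, -1.0]]
contact_force: [0.2, 1.1, -0.5]
grip_width: 0.0875
gripper_force: 0.0
```

Request:
apply_moves([
  [[0,0,0,0,0,0,-0.6],[0,0,0,0,0,0,-0.4],[0,0,0,0,0,0,-0.33],[0,0,0,0,0,0,-0.28],[0,0,0,0,0,0,-0.23]],
])

```text
clock: 31.95
tool_pos: [0.4545, -0.0791, 0.0365]
eef_rot: [[-0.888, 0.46, 0.001], [0.46, 0.888, -0.0], [-0.001, 0.0, -1.0]]
contact_force: [-0.8, -0.7, -0.8]
grip_width: 0.0546
gripper_force: 0.4
```

Request:
apply_moves([
  [[0,0,0,0,0,0,-0.18],[0,0,0,0,0,0,-0.1],[0,0,0,0,0,0,0.6],[0,0,0,0,0,0,1],[0,0,0,0,0,0,1]],
])

```text
clock: 32.45
tool_pos: [0.4544, -0.0792, 0.0364]
eef_rot: [[-0.888, 0.46, 0.0], [0.46, 0.888, 0.0], [-0.0, 0.0, -1.0]]
contact_force: [-2.3, -0.7, 4.7]
grip_width: 0.0527
gripper_force: 30.0
```

```bash
python3 go.py .6128,.1813,.14
```

```text
t 32.45 pos [ 0.4544 -0.0792  0.0364] yaw_y 62.59 tilt [0.0001 0.0001] grip 0.0527
.6128,.1813,.14 units [-0.414  6.083 -2.072]
```

Request:
apply_moves([
  [[0,0,0,0,0,-0.1,1],[0,0,0,0,0,-0.4,1],[0,0,0,0,0,-0.9,1],[0,0,0,0,0,-1.5,1],[0,0,0,0,0,-1.9,1]],
])

```text
clock: 32.95
tool_pos: [0.4546, -0.0791, 0.1328]
eef_rot: [[-0.888, 0.46, 0.001], [0.46, 0.888, 0.0], [-0.001, 0.0, -1.0]]
contact_force: [0.0, -0.0, -0.8]
grip_width: 0.0524
gripper_force: 30.0
```

Request:
apply_moves([
  [[0,0,0,0,0.4,0,1],[0,0,0,-0.1,1.0,0,1],[0,0,0,-0.1,1.7,0,1],[0,0,0,-0.2,2.4,0,1],[0,0,0,-0.2,3.1,0,1]],
])

```text
clock: 33.45
tool_pos: [0.5353, 0.055, 0.1313]
eef_rot: [[-0.888, 0.461, 0.0], [0.461, 0.888, -0.0], [-0.0, 0.0, -1.0]]
contact_force: [0.3, -0.7, -0.5]
grip_width: 0.0526
gripper_force: 30.0
```

Request:
apply_moves([
  [[0,0,0,0,0.7,0,1],[0,0,0,-0.1,1.4,0,1],[0,0,0,-0.15,2.1,0.2,1],[0,0,0,-0.2,2.7,0.6,1],[0,0,0,-0.21,2.98,1.0,1]],
])

```text
clock: 33.95
tool_pos: [0.6135, 0.1853, 0.0807]
eef_rot: [[-0.889, 0.457, 0.001], [0.457, 0.889, 0.002], [-0.0, 0.002, -1.0]]
contact_force: [-0.3, -0.1, -1.6]
grip_width: 0.0525
gripper_force: 30.0
```

Request:
apply_moves([
  [[0,0,0,0,0,0.2,1],[0,0,0,0,0,0.4,1],[0,0,0,0,0,0.5,1],[0,0,0,0,0,0.5,1],[0,0,0,0,0,0.5,1]],
])

```text
clock: 34.45
tool_pos: [0.6127, 0.1806, 0.0569]
eef_rot: [[-0.887, 0.461, 0.001], [0.461, 0.887, 0.0], [-0.001, 0.0, -1.0]]
contact_force: [0.7, 0.2, -0.8]
grip_width: 0.0527
gripper_force: 30.0
```

```bash
python3 go.py .6128,.1813,.0404
```

```text
t 34.45 pos [0.6127 0.1806 0.0569] yaw_y 62.53 tilt [0.0008 0.0001] grip 0.0527
.6128,.1813,.0404 units [0.006 0.014 0.33 ]
```

Request:
apply_moves([
  [[0,0,0,0,0,0.12,1],[0,0,0,0,0,0.22,1],[0,0,0,0,0,0.28,1],[0,0,0,0,0,0.3,1],[0,0,0,0,0,0.3,1]],
])

```text
clock: 34.95
tool_pos: [0.6123, 0.1813, 0.0409]
eef_rot: [[-0.888, 0.46, -0.0], [0.46, 0.888, -0.0], [0.0, -0.0, -1.0]]
contact_force: [-0.5, -0.4, -0.9]
grip_width: 0.0531
gripper_force: 30.0
```

Request:
apply_moves([
  [[0,0,0,0,0,0.01,1],[0,0,0,0,0,0.02,1],[0,0,0,0,0,0.03,1],[0,0,0,0,0,0.03,1]],
])

```text
clock: 35.35
tool_pos: [0.6126, 0.1815, 0.0405]
eef_rot: [[-0.888, 0.46, 0.0], [0.46, 0.888, 0.0], [-0.0, 0.0, -1.0]]
contact_force: [-1.2, -1.6, 5.8]
grip_width: 0.0525
gripper_force: 30.0
```

Request:
apply_moves([
  [[0,0,0,0,0,0,-0.22],[0,0,0,0,0,0,-0.4],[0,0,0,0,0,0,-0.7],[0,0,0,0,0,0,-1],[0,0,0,0,0,0,-1]],
])

```text
clock: 35.85
tool_pos: [0.6125, 0.1814, 0.0396]
eef_rot: [[-0.888, 0.46, -0.0], [0.46, 0.888, -0.0], [0.0, -0.0, -1.0]]
contact_force: [-0.3, 1.8, -0.4]
grip_width: 0.0821
gripper_force: 0.0
```

Request:
apply_moves([
  [[0,0,0,0,0,-0.2,-1],[0,0,0,0,0,-0.6,-1],[0,0,0,0,0,-1.3,-1],[0,0,0,0,0,-2.1,-1],[0,0,0,0,0,-2.9,-1]],
])

```text
clock: 36.35
tool_pos: [0.6122, 0.1812, 0.1867]
eef_rot: [[-0.888, 0.46, -0.0], [0.46, 0.888, -0.0], [-0.0, -0.0, -1.0]]
contact_force: [0.5, 0.0, -0.1]
grip_width: 0.0877
gripper_force: 0.0
```

Request:
apply_moves([
  [[0,0,0,0.4,0.3,-0.2,-1],[0,0,0,1.1,0.7,-0.3,-1],[0,0,0,1.8,1.2,-0.3,-1],[0,0,0,2.5,1.7,-0.3,-1],[0,0,0,3.2,2.2,-0.3,-1]],
])

```text
clock: 36.85
tool_pos: [0.5202, 0.354, 0.2007]
eef_rot: [[-0.888, 0.461, 0.001], [0.461, 0.888, 0.001], [-0.0, 0.001, -1.0]]
contact_force: [1.0, 0.3, -0.6]
grip_width: 0.0876
gripper_force: 0.0
```

Request:
apply_moves([
  [[0,0,0,0.6,0.5,0,-1],[0,0,0,1.2,1.0,0,-1],[0,0,0,1.6,1.3,0,-1],[0,0,0,1.8,1.5,0,-1],[0,0,0,1.8,1.5,0,-1]],
])

```text
clock: 37.35
tool_pos: [0.4746, 0.4626, 0.1999]
eef_rot: [[-0.889, 0.458, -0.0], [0.458, 0.889, 0.001], [0.0, 0.001, -1.0]]
contact_force: [0.4, 0.0, 0.5]
grip_width: 0.0876
gripper_force: 0.0
```

```bash
python3 go.py; python3 - <<'E'
from h import *
z=lambda im,u,v,w,k:cv2.resize(im[v-w:v+w,u-w:u+w],None,fx=k,fy=k,interpolation=cv2.INTER_CUBIC)
a=capture("top");s=capture("side");cv2.imwrite("pics/t11.png",a);cv2.imwrite("pics/s11.png",s)
T=[(199,173),(336,171),(378,210),(269,160),(165,224)];S=[(257,180),(330,235),(323,270),(299,205),(206,180)]
g=np.vstack([np.hstack([z(a,*p,20,4) for p in T]),np.hstack([z(s,*p,20,4) for p in S])])
cv2.imwrite("pics/fin.png",np.clip(g*1.4,0,255).astype(np.uint8))
E
```

```text
t 37.35 pos [0.4746 0.4626 0.1999] yaw_y 62.77 tilt [-0.0001  0.0009] grip 0.0876
```

View pics/fin.png

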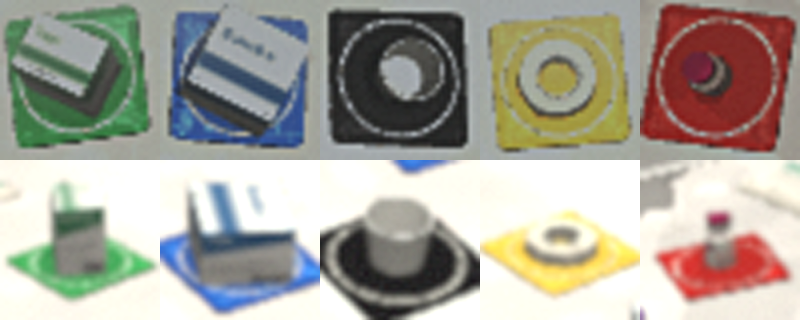

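All five stand upright within their rings. I check the centring numerically before handing in.

```bash
python3 - <<'E'
from h import *
D=lambda x,y,p:((x+.5)/4-.5+p[0]-20,(y+.5)/4-.5+p[1]-20)
print("carton",onz("top",*D(89,60,(336,171)),.046),"mat .6015 -.1917")
print("tag",onz("top",*D(62,53,(199,173)),.064),"mat .6128 .1813")
print("tape",onz("top",*D(556-480,82,(269,160)),.017),"mat .638 -.0113")
print("cup rim",onz("top",*D(412-320,69,(378,210)),.036),"mat .491 -.2945")
print("cap",onz("top",*D(698-640,69,(165,224)),.047),"mat .476 .2712")
E
```

```text
carton [ 0.60320984 -0.19156085  0.046     ] mat .6015 -.1917
tag [0.61198749 0.18085773 0.064     ] mat .6128 .1813
tape [ 0.63424674 -0.00914507  0.017     ] mat .638 -.0113
cup rim [ 0.49131306 -0.29532633  0.036     ] mat .491 -.2945
cap [0.47553426 0.27283343 0.047     ] mat .476 .2712
```

```bash
python3 -c "
from workcell import manip
print(manip.close_job())"
```

```text
the job is handed in; nothing more can be done
None
```

All five items stand upright on their own mats, measured within about 4 mm of centre, nothing toppled, and the job was handed in at about 37 s of the 131 s allowed.

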